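# Impact test of a rubber stopper on the spring-arm tester

### The arm

A 6-joint arm with a two-finger parallel gripper is mounted at the origin on a cart in front of the work surface, level with it; the furniture and walls round the work are solid. World frame = base frame: x ahead of the robot, y to its left, z up, the work surface at z = 0. Lengths are in m, angles in rad, forces in N, time in s.
With the tool pointing down it reaches from about 0.3 to 0.875 m from the base axis. Payload 6.4 kg.
Tool frame: the origin (TCP) lies at the very end of the fingers, on their centre line; the grasp point (between the pads) lies 19 mm behind it; z points along the fingers, y is the line along which they close (so a half turn about z gives the same grasp; the last joint's range is limited). The gripper opens to 85 mm and grips with 20 to 120 N. Pads are 22 mm wide; open, the fingers measure 114 mm over their backs; the gripper's body (76 mm by 85 mm) begins 54 mm behind the grasp point. The pads swing forward as they close: fully open they stand 13 mm farther back than shut.
Start: joints at [-1.307, 0.181, 1.607, -0, 1.354, -0.206], TCP at [0.26, -0.513, 0.231] pointing down, gripper open.
Joint ranges: [-2.99, 2.99], [-0.89, 2.07], [0.3, 2.58], [-1.14, 4.28], [0, 2.63], [-3.12, 3.12]. Speed limits (rad/s): [2.57, 2.57, 3.01, 3.14, 3.14, 3.14].

### API

Orientations are given as a unit quaternion [w, x, y, z].
In Python, from bench import ctrl gives the robot as it stands.
- The arm moves only by the tool jog_arm, never from a script. Its argument "series" is a list that holds one entry, the list of rows, each a list of 7 numbers: the shift along the tool's x, y, z in mm, then the turn, a rotation vector about the tool's x, y, z in rad, then the finger opening in mm, from 0 to 85.4. In form: [[[tx, ty, tz, rx, ry, rz, gripper], ...]]. A call has exactly 10 rows; each row shifts and turns the commanded pose from where the row before left it, along the tool's axes as they then stand; what a row does not reach is not made up. A row lasts 1/10 s, in which the tool goes at most 50 mm and 8.59 degrees, less where a joint would pass 70% of its speed; a pose out of reach is approached as far as the arm can. A call with a gripper value outside its range is refused whole. The fingers move at their own pace and stop on an object; the grip force is fixed at half the most. Time passes only in rows, so rows that do not move let the fingers close, or fill a call up. It gives the time, the measured TCP pose, the force, the opening and the grip force at its end, in the units of the state.
- ctrl.get_obs(): the state, without advancing time (a new reading comes with each control period).
- ctrl.camera(name): name is "side" or "top"; returns a dict with "frame" (420x560x3 uint8, blue, green, red), "z_map" (420x560 float32, m along the optical axis (not along the pixel's ray), 0 where there is no reading), "fx", "fy", "cx", "cy" (pixels), "k1" (the pictures are not rectified: a ray, as slopes to the right and down, at radius r is drawn at 1 + k1 r^2 times it, then the intrinsics apply), "xyz" and "rotation" of the camera in the world. Camera axes: x right, y down, z forward; pixel columns grow to the right and rows downward; lengths in m; the calibration is good to about 2 mm. A picture is of the moment at which its call begins.
- ctrl.hand_in(): hands the job in; it is judged then, once.
The state is a dict: "time_s": time; "q": joint angles; "dq": joint speeds; "joint_efforts": joint torques, N m; "eef_pos": TCP position; "eef_rot": TCP orientation; "wrist_force": force on the tool from outside, world axes, zero at the start; "torque": the same for the moment, N m; "opening": opening from 0.0 (shut) to 1.0 (fully open); "grasp_force": force on a finger pad.
Only numpy, scipy, OpenCV 4.12 (cv2) and the standard library are available. Lean on these libraries where they do the work, as an engineer would, in place of code of your own. Each camera call takes 0.05 s, during which the arm holds its last target. There are 200 camera calls.

### The job

Give the tan rubber stopper its blow on the spring-arm impact tester: draw the striker arm up and back by its orange handle until the catch holds it by itself, stand the stopper upright, wide end up, fully home in the steel cup, then press the red trigger pad so that the hammer strikes it and comes to rest on it, and let the trigger come back. The catch is set differently every day, so feel for it: do not force the arm against the buffer just behind the catch, nor the trigger; never let the arm snap down while the stopper is not in the cup, and leave the white stoppers and the glassware where they stand.

Things in the scene. Friction and masses are not known exactly. Their poses are not given: they have to be found in the camera images.
- tester: the blue bench impact tester, fixed, base plate 320 (x) x 130 (y) mm, its top 16 mm up. Origin: middle of its underside on the worktop; z up. x runs from the cup end to the trigger end; the handle is on its +y side, towards the robot. Steel cup: axis at x=-108, y=0, outside dia 39, bore 28 flaring to 31 at the mouth, floor 28 and rim 33 mm up. Cocked, arm and handle reach 220 mm up.
- pivot (a point): middle of the arm's pivot, tester x=12, y=0, z=62 mm, axis along tester y. A pin on the arm, 80 mm from it, lifts a bevelled spring bolt (1 to 3 N more at the handle), which snaps behind it at an arm angle of 1.25 to 1.64, unreported. 4 mm on at the handle the pin meets a rubber buffer (4 N per mm at the handle). Let back, the arm leans on the bolt and the pull ceases.
- striker_arm (a joint): angle of the steel striker arm in rad about its pivot: 0 = level, pointing to tester -x, hammer face 5 mm above the empty cup's rim; grows as the arm swings up and back; pi/2 = upright; end stop 1.8. A spring pulls it to 0: about 5 N felt at the handle at 0, 7 N when cocked. With the stopper home in the cup the arm rests on it at about 0.1.
- handle (a point): middle of the arm's round orange handle sleeve, dia 14, 54 mm long, parallel to tester y, 150 mm from the pivot axis; starts at tester x=-138, y=42, z=62 mm. Pinch it across from above; the sleeve turns freely on the arm, so the hand need not turn. It moves on a circle of 150 mm radius about the pivot axis.
- cup_floor (a point): centre of the cup's floor, 28 mm above the worktop: the middle of the stopper's underside belongs here. The cup is 5 mm deep and 8 mm wider than the stopper's foot; a seated stopper stands 17 mm proud of the rim. The mouth is free only while the arm is cocked.
- trigger (a joint): angle of the trigger lever in rad: 0 = at rest; grows to 0.26 as the red pad is pressed down. It lifts the catch, which lets the cocked arm go at about 0.06 to 0.18. A spring returns it to 0. It does not move while the arm is being cocked.
- trigger_pad (a point): middle of the top of the red thumb pad, 34 (tester x) x 28 (y) mm, 167 mm above the worktop at tester x=144, y=-18. Press straight down: about 7 N and 4 to 11 mm let the cocked arm go; full travel 16 mm.
- stopper_tan: the tan tapered rubber stopper, loose, 22 mm tall, dia 24 at the top, 20 at the bottom, about 12 g. Origin: middle of its underside; z up along its axis. It starts upright on the worktop, wide end up.
- stopper_white_a: one of two white tapered stoppers, dia 22, 22 mm tall, origin middle of its underside; leave alone
- stopper_white_b: the other of two white tapered stoppers, dia 22, 22 mm tall, origin middle of its underside; leave alone
- beaker: glass beaker, dia 74, 96 mm tall, origin middle of its underside; leave alone
- cylinder: measuring cylinder on a blue foot, 62 mm wide, 211 mm tall, origin middle of its underside; leave alone

How it is judged:
By the outcome, as a careful person would: the job done as asked, in the order asked, and still so for the second after the job is handed in, with the robot touching nothing.
It also fails if it takes over 72 s, if anything falls off the work surface, if the arm or the gripper's body presses on something with over 40 N, if the wrist force passes 120 N, or if a joint passes its speed limit or range.

## Working session

There is one attempt and no reset: what is moved stays moved. The work goes in short steps, Python scripts to look and compute and a tool call to move; the robot and the scene stay as the last step left them, time stands still between calls to the robot, and variables do not carry over. Pictures are saved under pics/ and viewed, at most 10 in all, crops included, and the job is handed in when it is done.

Besides the shell and the picture viewer there is one more tool, called after "Emit:" by a JSON object that holds its "name" and its "arguments", one argument or row to a line. jog_arm: Moves the arm, as the interface text tells. Its arguments: {"type":"object","properties":{"series":{"type":"array"}},"required":["series"]}

```bash
mkdir -p pics; ls; cat > h.py <<'E'
import numpy as np, cv2
from bench import ctrl
from scipy.spatial.transform import Rotation as R
def rot(c):
    r=np.array(c["rotation"],float)
    return r if r.shape==(3,3) else R.from_quat(r[[1,2,3,0]]).as_matrix()
def ray(c,u,v):
    K=np.array([[c["fx"],0,c["cx"]],[0,c["fy"],c["cy"]],[0,0,1.]])
    p=cv2.undistortPoints(np.array([[[u,v]]],float),K,np.array([c["k1"],0,0,0.]))[0,0]
    return np.array(c["xyz"]),rot(c)@np.array([p[0],p[1],1])
def onz(c,u,v,z):
    o,d=ray(c,u,v); return o+d*(z-o[2])/d[2]
def dep(c,u,v):
    o,d=ray(c,u,v); return o+d*c["z_map"][int(round(v)),int(round(u))]
def snap(n,f):
    c=ctrl.camera(n); cv2.imwrite(f"pics/{f}.png",c["frame"]); np.save(f"pics/{f}.npy",c,allow_pickle=True); return c
def load(f): return np.load(f"pics/{f}.npy",allow_pickle=True).item()
E
python3 - <<'E'
from h import *
for n in("top","side"):
    c=snap(n,n+"0"); print(n,c["xyz"],rot(c).round(3).tolist(),c["fx"],c["cx"],c["cy"],c["k1"])
print(ctrl.get_obs())
E
```

```text
pics
top [0.42482826 0.01251126 1.55877761] [[0.007, -0.999, 0.054], [-1.0, -0.007, 0.001], [-0.001, -0.054, -0.999]] 540.1536840874728 283.3820565150539 209.65170751836365 0.0032236043948719556
side [ 0.03578698 -1.17196722  1.21350202] [[0.934, -0.228, 0.276], [-0.358, -0.606, 0.71], [0.005, -0.762, -0.648]] 496.60785050473123 287.9630378250737 208.05099917720665 -0.018964600792809816
{'time_s': 0.1, 'q': array([-1.30730596e+00,  1.81449907e-01,  1.60789118e+00, -3.43123578e-06,
        1.35380258e+00, -2.06302549e-01]), 'dq': array([ 6.78924064e-04,  5.99774513e-05, -2.34886424e-03,  8.39031419e-04,
        1.44698173e-03,  3.30074773e-04]), 'joint_efforts': array([ 1.47397623e-04, -4.45880949e+01, -3.52238810e+01, -3.50850778e-04,
        4.15103103e-03,  1.04835027e-05]), 'eef_pos': array([ 0.26018707, -0.5122181 ,  0.23049185]), 'eef_rot': array([-7.75139189e-04,  9.72538067e-01,  2.32742577e-01, -2.38460840e-05]), 'wrist_force': array([-0.5708324 ,  1.48628806, -0.00722873]), 'torque': array([-0.02426597,  0.0792276 , -0.01183161]), 'grasp_force': 0.0, 'opening': 0.9996772182318798}
```

View pics/top0.png

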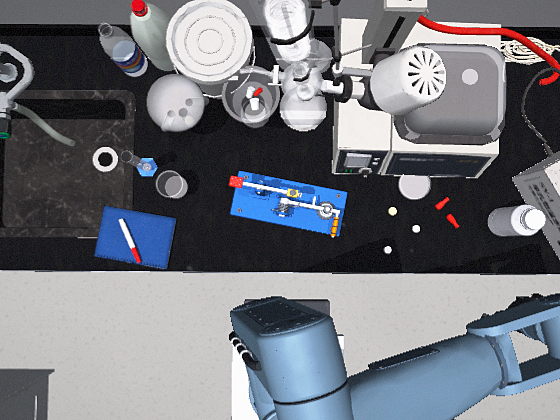

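View pics/side0.png

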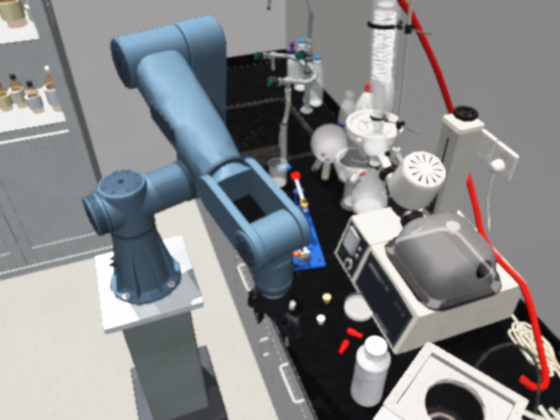

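The top view shows the tester (plate about 230–347, 172–237), the orange handle at (335,228), the red pad at (236,182), the tan stopper at (393,211), and white stoppers at (416,229) and (388,250). In the side view the tan stopper is at (326,298).

```bash
python3 - <<'E'
from h import *
c=load("top0"); f=c["frame"]; hsv=cv2.cvtColor(f,cv2.COLOR_BGR2HSV)
def blob(c,lo,hi,x0,x1,y0,y1):
    hsv=cv2.cvtColor(c["frame"],cv2.COLOR_BGR2HSV)
    m=np.zeros(hsv.shape[:2],np.uint8); m[y0:y1,x0:x1]=cv2.inRange(hsv[y0:y1,x0:x1],np.array(lo),np.array(hi)); return m
def cen(m): ys,xs=np.nonzero(m); return xs.mean(),ys.mean(),len(xs)
m=blob(c,(100,120,60),(125,255,255),222,355,165,242)
pts=np.argwhere(m)[:,::-1].astype(np.float32)
w=np.array([onz(c,u,v,.016)[:2] for u,v in pts],np.float32)
r=cv2.minAreaRect(w*1000); print("plate",r,cv2.boxPoints(r).round(1).tolist())
for n,lo,hi,b,z in[("handle",(5,120,120),(22,255,255),(325,345,212,242),.069),("pad",(0,150,100),(8,255,255),(222,250,170,195),.167),
  ("tan",(10,25,120),(35,255,255),(385,400,204,218),.022),("wa",(0,0,150),(180,255,255),(409,423,222,236),.022),("wb",(0,0,150),(180,255,255),(380,396,243,257),.022)]:
    m=blob(c,lo,hi,*b); u,v,k=cen(m); print(n,u,v,k,onz(c,u,v,z).round(4),dep(c,u,v).round(4))
s=load("side0"); 
for n,lo,hi,b,z in[("tan",(10,40,120),(35,255,255),(318,335,288,306),.015),("handle",(5,120,120),(22,255,255),(280,330,230,270),.062),("pad",(0,150,100),(8,255,255),(285,305,168,185),.165)]:
    m=blob(s,lo,hi,*b); u,v,k=cen(m); print("side",n,u,v,k,onz(s,u,v,z).round(4) if k else 0)
cr=cv2.resize(f[160:265,220:430],None,fx=3.8,fy=3.8,interpolation=cv2.INTER_CUBIC); cv2.imwrite("pics/crop0.png",cr)
E
```

```text
plate ((527.2127685546875, 1.28857421875), (320.7896728515625, 131.12745666503906), 79.09664916992188) [[432.5, -143.8000030517578], [561.2999877929688, -168.60000610351562], [621.9000244140625, 146.39999389648438], [493.20001220703125, 171.1999969482422]]
handle 334.4920634920635 225.88888888888889 63 [ 0.461  -0.1265  0.069 ] [ 0.4609 -0.1264  0.0708]
pad 234.97520661157026 181.28925619834712 121 [0.5722 0.1403 0.167 ] [0.5717 0.14   0.1711]
tan 392.1063829787234 210.70212765957447 47 [ 0.5065 -0.2949  0.022 ] [ 0.5065 -0.2947  0.0228]
wa 415.8 228.22222222222223 45 [ 0.4571 -0.362   0.022 ] [ 0.4572 -0.3625  0.0199]
wb 387.45454545454544 249.22727272727272 44 [ 0.397  -0.2813  0.022 ] [ 0.397  -0.2813  0.0221]
side tan 326.5 296.75 64 [ 0.5059 -0.2931  0.015 ]
side handle 296.7142857142857 253.39285714285714 28 [ 0.4713 -0.1299  0.062 ]
side pad 295.14666666666665 174.90666666666667 75 [0.5706 0.1388 0.165 ]
```

View pics/crop0.png

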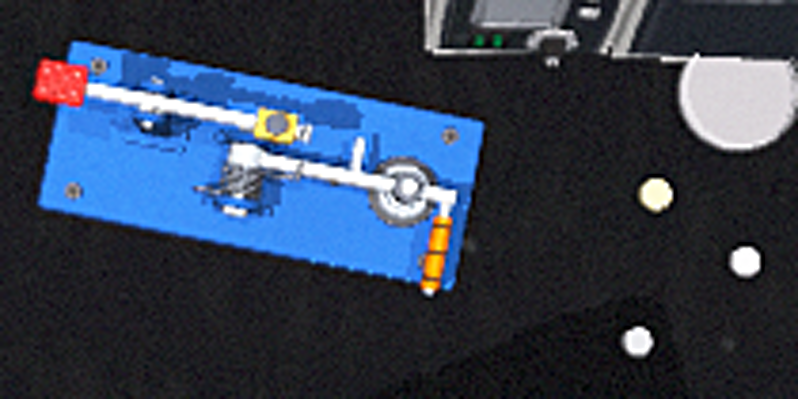

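Emit:
{"name": "jog_arm", "arguments": {
  "series": [
    [[0,0,0,0,0,0.132,60],[0,0,0,0,0,0.132,60],[0,0,0,0,0,0.132,60],[0,0,0,0,0,0.132,60],[0,0,0,0,0,0.132,60],[12,-41,0,0,0,0,60],[12,-41,0,0,0,0,60],[12,-41,0,0,0,0,60],[12,-41,0,0,0,0,60],[12,-41,0,0,0,0,60]]
  ]
}}

```text
time_s: 1.1
eef_pos: [0.3583, -0.321, 0.2309]
eef_rot: [-0.0, 0.995, -0.095, -0.0]
wrist_force: [0.3, 0.1, -0.4]
opening: 0.703
grasp_force: 0.0
```

```bash
cat >> h.py <<'E'
O=np.array([527.4,1.3,0]); X=np.array([.189,.982,0]); Y=np.array([-.982,.189,0])
def tst(p): d=np.asarray(p)*1000-O; return np.array([d@X,d@Y,d[2]])
def world(t): return O+t[0]*X+t[1]*Y+np.array([0,0,t[2]])
def st(goal=None):
    o=ctrl.get_obs(); r=R.from_quat(np.array(o["eef_rot"])[[1,2,3,0]]); w=o["wrist_force"]
    print("t",round(o["time_s"],2),"tester",tst(o["eef_pos"]).round(1),"q",o["q"].round(2),"open",round(o["opening"]*85.4,1),"grip",round(o["grasp_force"],1),
     "F_t",np.round([w@X,w@Y,w[2]],1),"axes",r.as_matrix().T[:2].round(3).tolist())
    if goal is not None: print("delta tool",r.inv().apply(world(goal)-np.asarray(o["eef_pos"])*1000).round(1))
E
python3 -c "
from h import *
st((-138,42,43))"
```

```text
t 1.1 tester [-348.4  105.1  230.9] q [-0.98 -0.03  1.84  0.    1.34  0.78] open 60.1 grip 0.0 F_t [ 0.1 -0.3 -0.4] axes [[0.982, -0.189, -0.0], [-0.189, -0.982, -0.0]]
delta tool [  63.1 -210.4  188. ]
```

Emit:
{"name": "jog_arm", "arguments": {
  "series": [
    [[12.6,-42,18,0,0,0,60],[12.6,-42,18,0,0,0,60],[12.6,-42,18,0,0,0,60],[12.6,-42,18,0,0,0,60],[12.6,-42,18,0,0,0,60],[0,0,24,0,0,0,50],[0,0,24,0,0,0,50],[0,0,24,0,0,0,50],[0,0,18,0,0,0,50],[0,0,0,0,0,0,50]]
  ]
}}

```text
time_s: 2.1
eef_pos: [0.4572, -0.1271, 0.0486]
eef_rot: [-0.001, 0.995, -0.095, -0.003]
wrist_force: [-0.4, 0.1, 0.9]
opening: 0.583
grasp_force: 0.0
```

```bash
python3 -c "
from h import *
st((-138,42,43))
c=snap('top','top1'); s=snap('side','side1')
a=cv2.resize(c['frame'][150:260,220:400],None,fx=3,fy=3,interpolation=2);b=cv2.resize(s['frame'][150:340,200:400],(347,330),interpolation=2)
cv2.imwrite('pics/v1.png',np.hstack([cv2.resize(a,(450,330)),b]))"
```

```text
t 2.1 tester [-139.3   44.6   48.6] q [-0.52  0.22  1.98 -0.    0.94  1.24] open 49.8 grip 0.0 F_t [-0.   0.4  0.9] axes [[0.982, -0.189, -0.006], [-0.189, -0.982, -0.002]]
delta tool [ 2.7 -1.3  5.6]
```

View pics/v1.png

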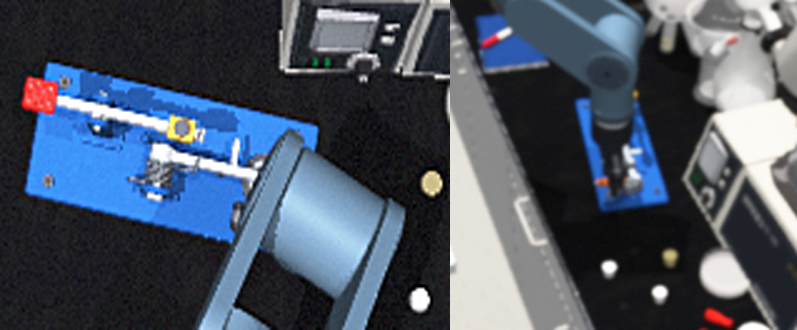

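The hand sits over the orange handle (visible at about (600,182) in the side half), fingers either side; I'll close.

Emit:
{"name": "jog_arm", "arguments": {
  "series": [
    [[1,0,0,0,0,0,30],[0,0,0,0,0,0,20],[0,0,0,0,0,0,10],[0,0,0,0,0,0,5],[0,0,0,0,0,0,5],[0,0,0,0,0,0,5],[0,0,0,0,0,0,5],[0,0,0,0,0,0,5],[0,0,0,0,0,0,5],[0,0,0,0,0,0,5]]
  ]
}}

```text
time_s: 3.2
eef_pos: [0.4617, -0.1275, 0.0524]
eef_rot: [-0.001, 0.995, -0.095, 0.001]
wrist_force: [2.9, 8.2, 4.1]
opening: 0.137
grasp_force: 58.5
```

```bash
python3 -c "
from h import *
st((-138,42,43))
import math
for a in np.arange(0,1.66,.1): print(round(a,2),(150-150*math.cos(a)).__round__(1),(150*math.sin(a)).__round__(1))"
```

```text
t 3.2 tester [-138.9   40.1   52.4] q [-0.52  0.22  1.97  0.    0.95  1.24] open 11.7 grip 58.5 F_t [ 8.6 -1.3  4.1] axes [[0.982, -0.189, 0.002], [-0.189, -0.982, -0.002]]
delta tool [-1.9 -0.8  9.4]
0.0 0.0 0.0
0.1 0.7 15.0
0.2 3.0 29.8
0.3 6.7 44.3
0.4 11.8 58.4
0.5 18.4 71.9
0.6 26.2 84.7
0.7 35.3 96.6
0.8 45.5 107.6
0.9 56.8 117.5
1.0 69.0 126.2
1.1 82.0 133.7
1.2 95.6 139.8
1.3 109.9 144.5
1.4 124.5 147.8
1.5 139.4 149.6
1.6 154.4 149.9
```

Emit:
{"name": "jog_arm", "arguments": {
  "series": [
    [[0,0,0,0,0,0,30],[0,-1,0,0,0,0,30],[0,0,4,0,0,0,30],[0,0,5,0,0,0,30],[0,0,0,0,0,0,20],[0,0,0,0,0,0,10],[0,0,0,0,0,0,5],[0,0,0,0,0,0,5],[0,0,0,0,0,0,5],[0,0,0,0,0,0,5]]
  ]
}}

```text
time_s: 4.2
eef_pos: [0.4603, -0.1271, 0.0419]
eef_rot: [-0.0, 0.995, -0.095, -0.0]
wrist_force: [0.2, 4.8, -3.9]
opening: 0.142
grasp_force: 58.4
```

```bash
python3 -c "
from h import *
st((-138,42,43))"
```

```text
t 4.2 tester [-138.8   41.6   41.9] q [-0.52  0.24  1.98  0.    0.93  1.24] open 12.1 grip 58.4 F_t [ 4.7  0.7 -3.9] axes [[0.982, -0.189, -0.001], [-0.189, -0.982, -0.001]]
delta tool [-0.4 -0.8 -1.1]
```

Emit:
{"name": "jog_arm", "arguments": {
  "series": [
    [[0,-0.7,-15,0,0,0,5],[0,-2.3,-14.8,0,0,0,5],[0,-3.7,-14.5,0,0,0,5],[0,-5.1,-14.1,0,0,0,5],[0,-6.6,-13.5,0,0,0,5],[0,-7.8,-12.8,0,0,0,5],[0,-9.1,-11.9,0,0,0,5],[0,-10.2,-11.0,0,0,0,5],[0,-11.3,-9.9,0,0,0,5],[0,-12.2,-8.7,0,0,0,5]]
  ]
}}

```text
time_s: 5.2
eef_pos: [0.4733, -0.0589, 0.1686]
eef_rot: [0.0, 0.995, -0.095, -0.001]
wrist_force: [2.4, 2.7, -18.1]
opening: 0.14
grasp_force: 58.3
```

```bash
cat >> h.py <<'E'
def feel(n=4):
    W=[];P=[]
    for i in range(n):
        ctrl.camera("top"); o=ctrl.get_obs(); w=o["wrist_force"]; W.append([w@X,w@Y,w[2]]); P.append(tst(o["eef_pos"]))
    W=np.array(W);p=np.mean(P,0); a=np.arctan2(p[2]+20-62,12-p[0]-0.8)
    t=np.array([np.sin(a),0,np.cos(a)]); rr=np.array([-np.cos(a),0,np.sin(a)]); w=W.mean(0)
    print("t",round(o["time_s"],2),"pos",p.round(2),"a",a.round(3),"rad",np.hypot(p[2]-42,12-p[0]-.8).round(1),"pull",(-w@t).round(2),"radial",(w@rr).round(2),"sd",W.std(0).round(2),"each",(-W@t).round(1),"grip",round(o["grasp_force"]))
E
python3 -c "
from h import *
feel()"
```

```text
t 5.4 pos [-68.86  41.6  168.87] a 1.008 rad 150.0 pull 5.58 radial -11.69 sd [0.96 0.44 0.54] each [4.6 5.7 6.7 5.3] grip 59
```

Emit:
{"name": "jog_arm", "arguments": {
  "series": [
    [[0,-2.6,-1.7,0,0,0,5],[0,-2.6,-1.6,0,0,0,5],[0,-2.7,-1.5,0,0,0,5],[0,-2.7,-1.4,0,0,0,5],[0,-2.7,-1.3,0,0,0,5],[0,-2.7,-1.2,0,0,0,5],[0,-2.8,-1.1,0,0,0,5],[0,-2.8,-1.1,0,0,0,5],[0,-2.8,-1.0,0,0,0,5],[0,-2.8,-1.0,0,0,0,5]]
  ]
}}

```text
time_s: 6.4
eef_pos: [0.4784, -0.0338, 0.1816]
eef_rot: [0.001, 0.995, -0.095, -0.001]
wrist_force: [-7.0, -3.3, -11.4]
opening: 0.139
grasp_force: 59.2
```

```bash
python3 -c "
from h import *
feel()"
```

```text
t 6.6 pos [-43.43  41.46 181.71] a 1.198 rad 150.0 pull 7.0 radial -9.39 sd [0.47 0.24 0.77] each [7.9 6.6 6.9 6.5] grip 59
```

Emit:
{"name": "jog_arm", "arguments": {
  "series": [
    [[0,-1.0,-0.3,0,0,0,5],[0,-1.0,-0.3,0,0,0,5],[0,-0.9,-0.3,0,0,0,5],[0,-0.9,-0.3,0,0,0,5],[0,-0.9,-0.3,0,0,0,5],[0,-0.9,-0.3,0,0,0,5],[0,0,0,0,0,0,5],[0,0,0,0,0,0,5],[0,0,0,0,0,0,5],[0,0,0,0,0,0,5]]
  ]
}}

```text
time_s: 7.6
eef_pos: [0.4794, -0.0286, 0.1835]
eef_rot: [0.001, 0.995, -0.095, -0.001]
wrist_force: [-6.3, -4.1, -10.5]
opening: 0.143
grasp_force: 59.3
```

```bash
python3 -c "
from h import *
feel()"
```

```text
t 7.8 pos [-38.42  41.47 183.54] a 1.234 rad 150.0 pull 8.52 radial -8.65 sd [0.29 0.78 0.3 ] each [8.5 8.9 8.2 8.5] grip 59
```

Emit:
{"name": "jog_arm", "arguments": {
  "series": [
    [[0,-0.7,-0.2,0,0,0,5],[0,-0.7,-0.2,0,0,0,5],[0,-0.7,-0.2,0,0,0,5],[0,-0.7,-0.2,0,0,0,5],[0,0,0,0,0,0,5],[0,0,0,0,0,0,5],[0,0,0,0,0,0,5],[0,0,0,0,0,0,5],[0,0,0,0,0,0,5],[0,0,0,0,0,0,5]]
  ]
}}

```text
time_s: 8.8
eef_pos: [0.48, -0.0258, 0.1845]
eef_rot: [0.001, 0.995, -0.095, -0.001]
wrist_force: [-8.5, -3.2, -10.0]
opening: 0.142
grasp_force: 59.4
```

```bash
python3 -c "
from h import *
feel(3)"
```

```text
t 8.95 pos [-35.56  41.45 184.49] a 1.254 rad 150.0 pull 7.2 radial -7.98 sd [0.66 0.05 0.12] each [8.  6.5 7.1] grip 59
```

Emit:
{"name": "jog_arm", "arguments": {
  "series": [
    [[0,1.0,0.3,0,0,0,5],[0,1.0,0.3,0,0,0,5],[0,0.9,0.3,0,0,0,5],[0,0.9,0.3,0,0,0,5],[0,0,0,0,0,0,5],[0,0,0,0,0,0,5],[0,0,0,0,0,0,5],[0,0,0,0,0,0,5],[0,0,0,0,0,0,5],[0,0,0,0,0,0,5]]
  ]
}}

```text
time_s: 9.95
eef_pos: [0.4793, -0.0294, 0.1832]
eef_rot: [0.001, 0.995, -0.095, -0.001]
wrist_force: [-6.8, -3.2, -10.2]
opening: 0.141
grasp_force: 59.4
```

```bash
python3 -c "
from h import *
feel(3)"
```

```text
t 10.1 pos [-39.22  41.45 183.25] a 1.228 rad 150.0 pull 7.51 radial -7.97 sd [0.37 0.16 0.24] each [7.8 6.9 7.8] grip 59
```

Emit:
{"name": "jog_arm", "arguments": {
  "series": [
    [[0,-1.2,-0.3,0,0,0,5],[0,-1.2,-0.3,0,0,0,5],[0,-1.1,-0.3,0,0,0,5],[0,-1.1,-0.3,0,0,0,5],[0,-1.1,-0.2,0,0,0,5],[0,-1.1,-0.2,0,0,0,5],[0,0,0,0,0,0,5],[0,0,0,0,0,0,5],[0,0,0,0,0,0,5],[0,0,0,0,0,0,5]]
  ]
}}

```text
time_s: 11.1
eef_pos: [0.4806, -0.023, 0.1853]
eef_rot: [0.001, 0.995, -0.095, -0.001]
wrist_force: [-8.9, -2.6, -7.0]
opening: 0.142
grasp_force: 59.8
```

```bash
python3 -c "
from h import *
feel(4)"
```

```text
t 11.3 pos [-32.72  41.4  185.36] a 1.274 rad 149.9 pull 7.28 radial -4.28 sd [0.45 0.17 0.52] each [6.7 7.5 7.9 7.1] grip 60
```

Emit:
{"name": "jog_arm", "arguments": {
  "series": [
    [[0,-0.7,-0.2,0,0,0,5],[0,-0.7,-0.2,0,0,0,5],[0,-0.7,-0.2,0,0,0,5],[0,-0.7,-0.2,0,0,0,5],[0,-0.7,-0.2,0,0,0,5],[0,0,0,0,0,0,5],[0,0,0,0,0,0,5],[0,0,0,0,0,0,5],[0,0,0,0,0,0,5],[0,0,0,0,0,0,5]]
  ]
}}

```text
time_s: 12.3
eef_pos: [0.4812, -0.0196, 0.1864]
eef_rot: [0.001, 0.995, -0.095, -0.001]
wrist_force: [-9.6, -3.9, -7.0]
opening: 0.141
grasp_force: 59.8
```

```bash
python3 -c "
from h import *
feel(4)"
```

```text
t 12.5 pos [-29.27  41.41 186.36] a 1.297 rad 149.9 pull 7.29 radial -4.46 sd [0.56 0.57 0.33] each [6.8 7.5 8.  6.8] grip 60
```

Emit:
{"name": "jog_arm", "arguments": {
  "series": [
    [[0,-0.7,-0.2,0,0,0,5],[0,-0.7,-0.2,0,0,0,5],[0,-0.7,-0.2,0,0,0,5],[0,-0.7,-0.2,0,0,0,5],[0,-0.7,-0.1,0,0,0,5],[0,0,0,0,0,0,5],[0,0,0,0,0,0,5],[0,0,0,0,0,0,5],[0,0,0,0,0,0,5],[0,0,0,0,0,0,5]]
  ]
}}

```text
time_s: 13.5
eef_pos: [0.4819, -0.0162, 0.1873]
eef_rot: [0.001, 0.995, -0.095, -0.001]
wrist_force: [-10.0, -4.8, -5.7]
opening: 0.138
grasp_force: 59.8
```

```bash
python3 -c "
from h import *
feel(4)"
```

```text
t 13.7 pos [-25.77  41.39 187.3 ] a 1.322 rad 149.9 pull 7.07 radial -4.02 sd [0.22 0.78 0.86] each [7.  6.6 7.3 7.4] grip 60
```

Emit:
{"name": "jog_arm", "arguments": {
  "series": [
    [[0,-0.7,-0.2,0,0,0,5],[0,-0.7,-0.2,0,0,0,5],[0,-0.7,-0.2,0,0,0,5],[0,-0.7,-0.1,0,0,0,5],[0,-0.7,-0.1,0,0,0,5],[0,0,0,0,0,0,5],[0,0,0,0,0,0,5],[0,0,0,0,0,0,5],[0,0,0,0,0,0,5],[0,0,0,0,0,0,5]]
  ]
}}

```text
time_s: 14.7
eef_pos: [0.4826, -0.0126, 0.1882]
eef_rot: [0.001, 0.995, -0.095, -0.0]
wrist_force: [-10.1, -3.4, -5.5]
opening: 0.14
grasp_force: 59.9
```

```bash
python3 -c "
from h import *
feel(4)"
```

```text
t 14.9 pos [-22.14  41.39 188.18] a 1.347 rad 149.9 pull 6.95 radial -4.27 sd [0.39 0.4  0.36] each [6.9 7.6 6.9 6.5] grip 60
```

Emit:
{"name": "jog_arm", "arguments": {
  "series": [
    [[0,-0.7,-0.2,0,0,0,5],[0,-0.7,-0.2,0,0,0,5],[0,-0.7,-0.1,0,0,0,5],[0,-0.7,-0.1,0,0,0,5],[0,-0.7,-0.1,0,0,0,5],[0,0,0,0,0,0,5],[0,0,0,0,0,0,5],[0,0,0,0,0,0,5],[0,0,0,0,0,0,5],[0,0,0,0,0,0,5]]
  ]
}}

```text
time_s: 15.9
eef_pos: [0.4832, -0.0093, 0.1889]
eef_rot: [0.001, 0.995, -0.095, -0.0]
wrist_force: [-9.7, -3.1, -4.5]
opening: 0.145
grasp_force: 59.9
```

```bash
python3 -c "
from h import *
feel(4)"
```

```text
t 16.1 pos [-18.72  41.39 188.91] a 1.37 rad 149.9 pull 6.71 radial -3.85 sd [0.55 0.26 0.31] each [6.7 6.1 6.6 7.5] grip 60
```

Emit:
{"name": "jog_arm", "arguments": {
  "series": [
    [[-0.2,-0.7,-0.2,0,0,0,5],[-0.2,-0.7,-0.1,0,0,0,5],[-0.2,-0.7,-0.1,0,0,0,5],[0,-0.7,-0.1,0,0,0,5],[0,-0.7,-0.1,0,0,0,5],[0,0,0,0,0,0,5],[0,0,0,0,0,0,5],[0,0,0,0,0,0,5],[0,0,0,0,0,0,5],[0,0,0,0,0,0,5]]
  ]
}}

```text
time_s: 17.1
eef_pos: [0.4838, -0.0058, 0.1896]
eef_rot: [0.001, 0.995, -0.095, 0.0]
wrist_force: [-8.5, -3.0, -7.0]
opening: 0.135
grasp_force: 59.8
```

```bash
python3 -c "
from h import *
feel(4)"
```

```text
t 17.3 pos [-15.24  41.43 189.59] a 1.394 rad 149.9 pull 6.79 radial -5.29 sd [0.34 0.2  1.09] each [6.8 6.3 7.2 6.9] grip 60
```

Emit:
{"name": "jog_arm", "arguments": {
  "series": [
    [[-0.2,-0.7,-0.1,0,0,0,5],[-0.2,-0.7,-0.1,0,0,0,5],[-0.2,-0.7,-0.1,0,0,0,5],[0,-0.7,-0.1,0,0,0,5],[0,-0.7,0,0,0,0,5],[0,0,0,0,0,0,5],[0,0,0,0,0,0,5],[0,0,0,0,0,0,5],[0,0,0,0,0,0,5],[0,0,0,0,0,0,5]]
  ]
}}

```text
time_s: 18.3
eef_pos: [0.484, -0.0047, 0.1898]
eef_rot: [0.003, 0.995, -0.095, 0.0]
wrist_force: [-7.3, -14.5, -9.7]
opening: 0.14
grasp_force: 59.7
```

```bash
python3 -c "
from h import *
feel(4)"
```

```text
t 18.5 pos [-14.08  41.48 189.83] a 1.401 rad 150.0 pull 16.66 radial -6.68 sd [0.88 0.37 0.3 ] each [17.8 17.1 16.4 15.3] grip 60
```

Emit:
{"name": "jog_arm", "arguments": {
  "series": [
    [[0,1.2,0.2,0,0,0,5],[0,1.2,0.2,0,0,0,5],[0,1.2,0.2,0,0,0,5],[0,1.2,0.2,0,0,0,5],[0,1.0,0.2,0,0,0,5],[0,0.7,0.1,0,0,0,5],[0,0.5,0,0,0,0,5],[0,0,0,0,0,0,5],[0,0,0,0,0,0,5],[0,0,0,0,0,0,5]]
  ]
}}

```text
time_s: 19.5
eef_pos: [0.4831, -0.0092, 0.189]
eef_rot: [0.001, 0.995, -0.095, 0.001]
wrist_force: [-5.3, -3.1, -8.5]
opening: 0.138
grasp_force: 59.7
```

```bash
python3 -c "
from h import *
feel(4)"
```

```text
t 19.7 pos [-18.71  41.47 188.95] a 1.37 rad 150.0 pull 6.56 radial -7.11 sd [0.37 0.38 0.66] each [6.1 6.4 6.6 7.2] grip 60
```

Emit:
{"name": "jog_arm", "arguments": {
  "series": [
    [[0,0.7,0.1,0,0,0,5],[0,0.7,0.2,0,0,0,5],[0,0.7,0.1,0,0,0,5],[0,0.7,0.2,0,0,0,5],[0,0.7,0.1,0,0,0,5],[0,0,0,0,0,0,5],[0,0,0,0,0,0,5],[0,0,0,0,0,0,5],[0,0,0,0,0,0,5],[0,0,0,0,0,0,5]]
  ]
}}

```text
time_s: 20.7
eef_pos: [0.4828, -0.011, 0.1885]
eef_rot: [-0.0, 0.995, -0.095, 0.001]
wrist_force: [-5.1, 3.0, -3.1]
opening: 0.145
grasp_force: 60.2
```

```bash
python3 -c "
from h import *
feel(4)"
```

```text
t 20.9 pos [-20.47  41.46 188.51] a 1.358 rad 149.9 pull -1.2 radial -3.83 sd [0.47 0.45 0.19] each [-1.  -0.6 -1.3 -1.9] grip 60
```

The catch holds it. I'll release, lift clear and go to the stopper.

Emit:
{"name": "jog_arm", "arguments": {
  "series": [
    [[0,0,0,0,0,0,20],[0,0,0,0,0,0,40],[0,0,0,0,0,0,40],[0,0,-5,0,0,0,50],[0,0,-20,0,0,0,50],[0,0,-20,0,0,0,50],[0,15,-10,0,0,0,60],[5,40,0,0,0,0,60],[10,45,0,0,0,0,60],[10,45,0,0,0,0,60]]
  ]
}}

```text
time_s: 21.9
eef_pos: [0.4794, -0.1602, 0.2433]
eef_rot: [0.001, 0.996, -0.094, 0.001]
wrist_force: [1.8, 0.2, 0.0]
opening: 0.7
grasp_force: 0.0
```

```bash
python3 -c "
from h import *
g=tst((.5063,-.2943,.010)); print(g); st(g)
c=load('top0'); s=snap('top','top2')
hsv=cv2.cvtColor(s['frame'],cv2.COLOR_BGR2HSV); m=cv2.inRange(hsv,np.array((5,120,120)),np.array((22,255,255))); m[:, :200]=0;m[:165]=0;m[250:]=0;m[:,350:]=0
ys,xs=np.nonzero(m); print(len(xs), tst(onz(s,xs.mean(),ys.mean(),.215)/1) if len(xs) else '')"
```

```text
[-294.2671  -35.1482   10.    ]
t 21.9 tester [-167.6   16.6  243.3] q [-0.56  0.01  1.77  0.    1.36  1.2 ] open 59.8 grip 0.0 F_t [ 0.6 -1.8  0. ] axes [[0.982, -0.188, 0.002], [-0.188, -0.982, 0.001]]
delta tool [ 51.  126.5 233.5]
101 [-18.83623723  36.50895416 215.        ]
```

Emit:
{"name": "jog_arm", "arguments": {
  "series": [
    [[10,25,20,0,0,0,55],[10,25,20,0,0,0,55],[10,25,20,0,0,0,55],[10,25,20,0,0,0,55],[11,26.5,20,0,0,0,55],[0,0,40,0,0,0,50],[0,0,40,0,0,0,50],[0,0,25,0,0,0,50],[0,0,10,0,0,0,50],[0,0,0,0,0,0,50]]
  ]
}}

```text
time_s: 22.95
eef_pos: [0.5048, -0.2919, 0.0261]
eef_rot: [-0.001, 0.995, -0.095, -0.001]
wrist_force: [0.0, 0.5, 0.1]
opening: 0.588
grasp_force: 0.0
```

```bash
python3 -c "
from h import *
g=tst((.5063,-.2943,.006)); st(g)
s=snap('side','side2'); c=snap('top','top3')
b=cv2.resize(s['frame'][230:340,250:390],(420,330),interpolation=2);a=cv2.resize(c['frame'][150:270,240:430],(380,330),interpolation=2)
cv2.imwrite('pics/v2.png',np.hstack([b,cv2.resize(a,(370,330))])); st(g)"
```

```text
t 22.95 tester [-292.2  -33.2   26.1] q [-0.73  0.46  1.71  0.    0.97  1.03] open 50.2 grip 0.0 F_t [0.5 0.1 0.1] axes [[0.982, -0.189, -0.002], [-0.189, -0.982, -0.001]]
delta tool [ 2.   2.1 20.1]
t 23.05 tester [-293.2  -35.    28.6] q [-0.73  0.46  1.71  0.    0.97  1.03] open 50.2 grip 0.0 F_t [ 0.7 -0.4  0.8] axes [[0.982, -0.189, 0.002], [-0.189, -0.982, 0.001]]
delta tool [ 0.1  1.1 22.6]
```

View pics/v2.png

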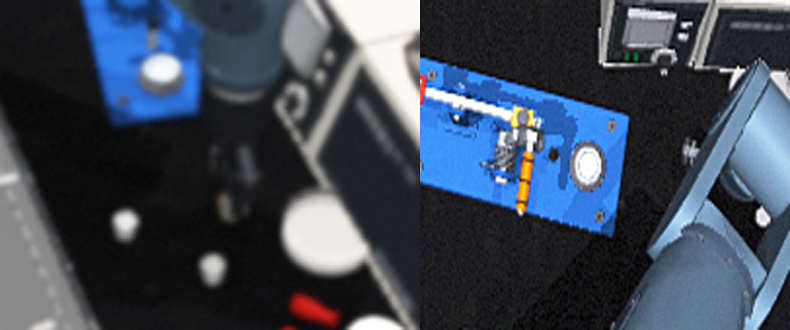

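The stopper is under the fingers (left half, ~(228,212)); arm cocked with the bare cup visible (right half, ~(588,165)).

Emit:
{"name": "jog_arm", "arguments": {
  "series": [
    [[0,1,12,0,0,0,45],[0,0,10,0,0,0,45],[0,0,0,0,0,0,35],[0,0,0,0,0,0,25],[0,0,0,0,0,0,15],[0,0,0,0,0,0,15],[0,0,0,0,0,0,15],[0,0,0,0,0,0,15],[0,0,-10,0,0,0,15],[0,0,-20,0,0,0,15]]
  ]
}}

```text
time_s: 24.05
eef_pos: [0.5039, -0.2925, 0.0343]
eef_rot: [-0.001, 0.995, -0.095, -0.001]
wrist_force: [-0.0, -0.6, -0.8]
opening: 0.236
grasp_force: 58.6
```

```bash
python3 -c "
from h import *
st(np.array([-108,0,70.]))
c=load('top3'); g=c['frame'][185:235,300:350]; h=cv2.cvtColor(g,cv2.COLOR_BGR2HSV)
m=((h[...,1]<70)&(h[...,2]>70)).astype(np.uint8); n,l,s,ce=cv2.connectedComponentsWithStats(m)
for i in range(1,n):
  if s[i,4]>60: print(s[i],ce[i],tst(onz(c,ce[i][0]+300,ce[i][1]+185,.033)))
  if s[i,4]>60:
    k,_=cv2.findContours((l==i).astype(np.uint8),0,1); e=cv2.fitEllipse(max(k,key=len)); print(e,tst(onz(c,e[0][0]+300,e[0][1]+185,.033)))"
```

```text
t 24.05 tester [-292.9  -32.4   34.3] q [-0.73  0.45  1.71 -0.    0.99  1.03] open 20.2 grip 58.6 F_t [-0.6 -0.1 -0.8] axes [[0.982, -0.189, -0.003], [-0.189, -0.982, -0.002]]
delta tool [ -32.5 -185.   -35.3]
[ 17  16  18  19 256] [25.51171875 25.00390625] [-107.74028751    0.45072783   33.        ]
((25.56089210510254, 24.96800994873047), (17.231887817382812, 17.269973754882812), 151.50929260253906) [-107.85715242    0.32369689   33.        ]
```

Emit:
{"name": "jog_arm", "arguments": {
  "series": [
    [[0,0,-20,0,0,0,15],[-5,-25,-10,0,0,0,15],[-5,-30,-5,0,0,0,15],[-5,-35,0,0,0,0,15],[-6,-35,0,0,0,0,15],[-7,-35,0,0,0,0,15],[-4,-20,0,0,0,0,15],[0,-5,0,0,0,0,15],[0,0,0,0,0,0,15],[0,0,0,0,0,0,15]]
  ]
}}

```text
time_s: 25.05
eef_pos: [0.5091, -0.1067, 0.0705]
eef_rot: [0.0, 0.995, -0.095, 0.001]
wrist_force: [0.3, -0.1, 0.3]
opening: 0.229
grasp_force: 58.7
```

```bash
python3 -c "
from h import *
s=snap('side','side3'); c=snap('top','top4')
st(np.array([-107.9,0.2,34.]))
o,X0=s['xyz'],world((-108,0,60))/1000
d=rot(s).T@(X0-o); print(s['fx']*d[0]/d[2]+s['cx'],s['fy']*d[1]/d[2]+s['cy'])
u,v=int(s['fx']*d[0]/d[2]+s['cx']),int(s['fy']*d[1]/d[2]+s['cy']); print(u,v)
cv2.imwrite('pics/v3.png',cv2.resize(s['frame'][v-35:v+35,u-40:u+40],(640,560),interpolation=2))"
```

```text
t 25.15 tester [-109.7   -2.2   70.2] q [-0.44  0.27  1.86 -0.    1.01  1.33] open 20.1 grip 58.7 F_t [-0.4 -0.  -1.1] axes [[0.982, -0.19, 0.001], [-0.19, -0.982, 0.0]]
delta tool [-2.4 -1.9 36.2]
303.9450631332289 245.95309988970195
303 245
```

View pics/v3.png

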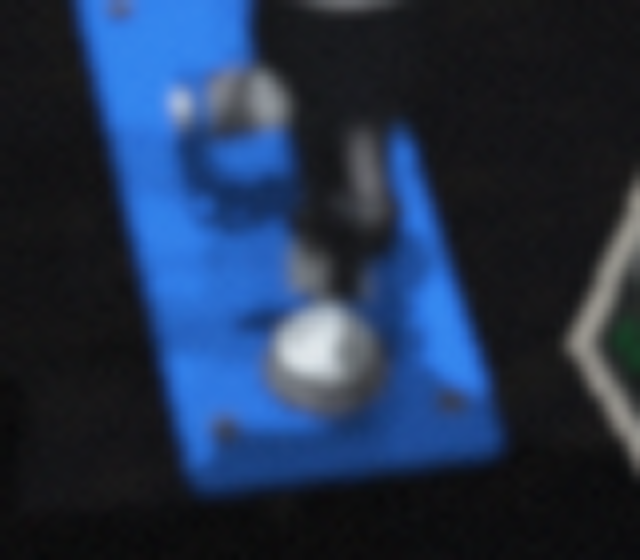

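```bash
python3 -c "
from h import *
s=load('side3')
def pj(t):
    d=rot(s).T@(world(t)/1000-s['xyz']); p=cv2.projectPoints(d.reshape(1,1,3),np.zeros(3),np.zeros(3),np.array([[s['fx'],0,s['cx']],[0,s['fy'],s['cy']],[0,0,1.]]),np.array([s['k1'],0,0,0.]))[0].ravel(); return ((p-[263,210])*8).round(0)
# crop coords; left edge of a cylinder: offset radius r along -image right (horizontal world)
rt=np.array([.934,-.358,0]); k=np.array([rt@X,rt@Y,0])
for z,r in((64,10),(75,11),(86,12)):
    b=np.array([-109.7,-2.2,z]); print(z,'L',pj(b-k*r),'C',pj(b),'R',pj(b+k*r))
print('cup',pj(np.array([-108,0,33])),'X',pj(np.array([-88,0,33])))
print(s['frame'][238:252,297:313].max(2)); print((s['frame'][238:252,297:313,2].astype(int)-s['frame'][238:252,297:313,0]))"
```

```text
64 L [310. 283.] C [334. 283.] R [358. 283.]
75 L [308. 264.] C [335. 264.] R [361. 264.]
86 L [306. 244.] C [335. 244.] R [365. 244.]
cup [326. 334.] X [316. 300.]
[[164 137  91  51  36  29  26  27  30  32  41  48  48  45  50  93]
 [181 157 114  71  45  34  29  27  24  25  31  35  35  36  48  87]
 [186 169 134  90  59  44  36  30  25  26  28  31  33  36  56  91]
 [188 172 143 107  76  62  51  36  29  27  30  35  41  51  72 104]
 [188 173 148 120  98  84  69  49  33  28  35  49  64  80  94 116]
 [191 174 151 130 115 102  84  56  35  32  41  64  88 101 114 128]
 [194 178 152 134 122 110  87  58  36  32  49  78 104 115 121 134]
 [195 181 161 141 123 109  88  56  36  35  54  87 108 119 122 133]
 [193 185 171 150 127 112  92  66  49  46  62  91 111 119 120 130]
 [183 181 173 159 140 129 118 104  87  75  81  99 113 118 118 127]
 [156 157 162 165 164 162 164 157 137 114 106 109 114 117 118 126]
 [124 135 156 176 186 193 196 193 170 140 121 115 112 112 116 126]
 [122 145 170 189 200 207 211 208 183 149 129 121 111 108 109 120]
 [144 170 189 199 209 219 222 214 185 150 130 124 109  99 100 11
[... 494 characters left out ...]
0  -71
   -88 -101]
 [-144 -109  -58  -23  -12   -9   -7   -5   -4   -4  -13  -30  -57  -80
   -93 -106]
 [-147 -116  -71  -36  -19  -12   -9   -5   -4   -7  -16  -34  -57  -80
   -94 -104]
 [-148 -129  -97  -66  -41  -24  -13   -8   -9  -15  -22  -37  -59  -82
   -93 -103]
 [-143 -135 -120  -96  -65  -37  -22  -18  -22  -28  -40  -54  -68  -84
   -92 -101]
 [-122 -116 -102  -82  -57  -36  -28  -26  -31  -39  -53  -67  -79  -88
   -94 -101]
 [ -85  -72  -59  -45  -33  -26  -24  -23  -26  -32  -43  -60  -75  -84
   -90 -101]
 [ -59  -41  -33  -25  -20  -18  -17  -18  -18  -18  -27  -44  -61  -75
   -84  -97]
 [ -49  -29  -20  -16  -14  -14  -14  -15  -14  -13  -17  -29  -41  -59
   -74  -90]]
```

```bash
python3 -c "
from h import *
s=load('side3');c=load('top4')
print(s['frame'][285:310:3,312:340:3].tolist()[3:6]); 
a=s['frame'][190:330,240:400]; b=c['frame'][150:270,290:430]
cv2.imwrite('pics/v4.png',np.hstack([cv2.resize(a,(450,394),interpolation=2),cv2.resize(b,(350,394),interpolation=2)]))"
```

```text
[[[15, 13, 13], [15, 14, 14], [15, 14, 14], [15, 14, 14], [14, 13, 13], [16, 16, 16], [13, 13, 13], [15, 14, 14], [16, 16, 17], [14, 14, 15]], [[16, 16, 16], [14, 12, 11], [14, 11, 11], [13, 13, 11], [15, 14, 15], [16, 14, 16], [16, 16, 16], [15, 14, 15], [16, 15, 16], [18, 16, 15]], [[18, 18, 18], [21, 18, 20], [16, 15, 16], [20, 18, 18], [21, 19, 19], [19, 16, 16], [20, 18, 18], [22, 20, 18], [22, 20, 20], [23, 20, 22]]]
```

View pics/v4.png

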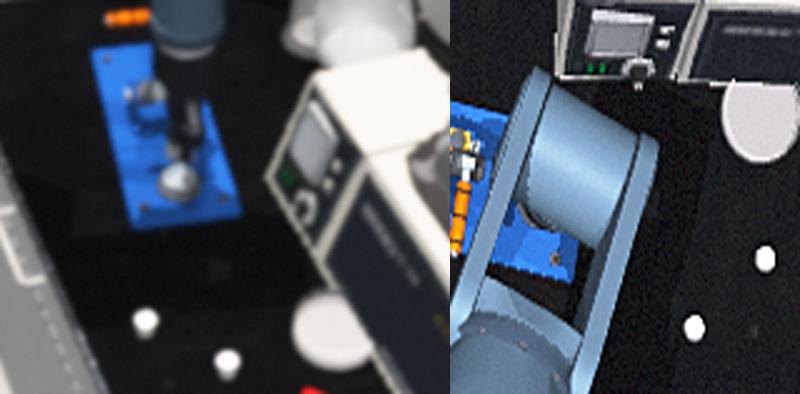

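```bash
python3 -c "
from h import *
s=load('side3'); print(s['frame'][244,296:314].tolist())
for v in (236,240,243,245):
  print(v,[(u,tst(dep(s,u,v)).round(0).tolist()) for u in range(298,314,2)])"
```

```text
[[200, 103, 43], [194, 104, 50], [178, 108, 69], [152, 114, 94], [134, 120, 111], [122, 116, 110], [110, 106, 101], [87, 83, 80], [58, 54, 53], [36, 33, 32], [32, 28, 28], [49, 41, 36], [78, 57, 48], [104, 65, 47], [115, 63, 35], [121, 61, 28], [134, 68, 28], [148, 74, 31]]
236 [(298, [-16.0, 1.0, 19.0]), (300, [-92.0, 11.0, 92.0]), (302, [-135.0, 14.0, 132.0]), (304, [-160.0, 13.0, 156.0]), (306, [-173.0, 10.0, 167.0]), (308, [-172.0, 3.0, 166.0]), (310, [-171.0, -4.0, 163.0]), (312, [-174.0, -9.0, 165.0])]
240 [(298, [-26.0, 3.0, 10.0]), (300, [-96.0, 11.0, 77.0]), (302, [-135.0, 13.0, 115.0]), (304, [-164.0, 13.0, 143.0]), (306, [-168.0, 8.0, 146.0]), (308, [-165.0, 1.0, 142.0]), (310, [-159.0, -7.0, 135.0]), (312, [-36.0, -44.0, 11.0])]
243 [(298, [-47.0, 7.0, 16.0]), (300, [-66.0, 4.0, 34.0]), (302, [-125.0, 11.0, 92.0]), (304, [-156.0, 11.0, 122.0]), (306, [-130.0, -1.0, 94.0]), (308, [-126.0, -9.0, 90.0]), (310, [-52.0, -34.0, 14.0]), (312, [-51.0, -41.0, 12.0])]
245 [(298, [-55.0, 9.0, 14.0]), (300, [-61.0, 3.0, 19.0]), (302, [-127.0, 11.0, 84.0]), (304, [-134.0, 6.0, 91.0]), (306, [-139.0, 0.0, 94.0]), (308, [-127.0, -9.0, 82.0]), (310, [-61.0, -32.0, 13.0]), (312, [-61.0, -39.0, 12.0])]
```

The stopper is gone from its spot and hidden behind the near finger, centred over the cup. I'll correct xy and lower it.

Emit:
{"name": "jog_arm", "arguments": {
  "series": [
    [[-2.4,-1.9,0,0,0,0,15],[0,0,8,0,0,0,15],[0,0,8,0,0,0,15],[0,0,6,0,0,0,15],[0,0,4,0,0,0,15],[0,0,3,0,0,0,15],[0,0,2,0,0,0,15],[0,0,1,0,0,0,15],[0,0,0,0,0,0,15],[0,0,0,0,0,0,15]]
  ]
}}

```text
time_s: 26.15
eef_pos: [0.5067, -0.1034, 0.0382]
eef_rot: [0.0, 0.995, -0.095, 0.0]
wrist_force: [0.5, -0.4, 0.1]
opening: 0.233
grasp_force: 58.7
```

```bash
python3 -c "
from h import *
ctrl.camera('top');ctrl.camera('top')
st(np.array([-107.9,0.2,34.]))"
```

```text
t 26.25 tester [-106.8    0.5   38.2] q [-0.43  0.32  1.88 -0.    0.94  1.33] open 20.2 grip 58.7 F_t [ 0.1 -0.5 -1. ] axes [[0.982, -0.189, 0.0], [-0.189, -0.982, 0.0]]
delta tool [0.3 1.1 4.2]
```

Emit:
{"name": "jog_arm", "arguments": {
  "series": [
    [[0.3,1,0,0,0,0,15],[0,0,0.6,0,0,0,15],[0,0,0.6,0,0,0,15],[0,0,0.6,0,0,0,15],[0,0,0.6,0,0,0,15],[0,0,0.6,0,0,0,15],[0,0,0.5,0,0,0,15],[0,0,0,0,0,0,15],[0,0,0,0,0,0,15],[0,0,0,0,0,0,15]]
  ]
}}

```text
time_s: 27.25
eef_pos: [0.5067, -0.1044, 0.0345]
eef_rot: [0.0, 0.995, -0.095, 0.0]
wrist_force: [0.3, -0.2, -0.1]
opening: 0.231
grasp_force: 58.7
```

```bash
python3 -c "
from h import *
ctrl.camera('top');ctrl.camera('top')
st(np.array([-107.9,0.2,34.]))"
```

```text
t 27.35 tester [-107.7    0.4   34.5] q [-0.43  0.33  1.88  0.    0.93  1.33] open 20.1 grip 58.7 F_t [-0.3  0.1 -0.5] axes [[0.982, -0.189, 0.0], [-0.189, -0.982, -0.0]]
delta tool [0.2 0.2 0.5]
```

Emit:
{"name": "jog_arm", "arguments": {
  "series": [
    [[0,0,0.5,0,0,0,15],[0,0,0.5,0,0,0,15],[0,0,0.5,0,0,0,15],[0,0,0,0,0,0,15],[0,0,0,0,0,0,15],[0,0,0,0,0,0,15],[0,0,0,0,0,0,15],[0,0,0,0,0,0,15],[0,0,0,0,0,0,15],[0,0,0,0,0,0,15]]
  ]
}}

```text
time_s: 28.35
eef_pos: [0.5067, -0.1044, 0.0333]
eef_rot: [0.0, 0.995, -0.095, 0.0]
wrist_force: [-1.7, 0.0, 5.1]
opening: 0.23
grasp_force: 61.7
```

```bash
python3 -c "
from h import *
ctrl.camera('top');ctrl.camera('top')
st(np.array([-107.9,0.2,34.]))"
```

```text
t 28.45 tester [-107.7    0.3   33.3] q [-0.43  0.33  1.88 -0.    0.93  1.33] open 20.2 grip 61.7 F_t [0.3 1.6 5.6] axes [[0.982, -0.189, 0.0], [-0.189, -0.982, 0.0]]
delta tool [ 0.1  0.2 -0.7]
```

Emit:
{"name": "jog_arm", "arguments": {
  "series": [
    [[0,0,0,0,0,0,22],[0,0,0,0,0,0,26],[0,0,0,0,0,0,32],[0,0,0,0,0,0,40],[0,0,0,0,0,0,44],[0,0,-10,0,0,0,44],[0,0,-30,0,0,0,44],[0,20,-40,0,0,0,44],[0,40,-40,0,0,0,44],[-20,45,-40,0,0,0,30]]
  ]
}}

```text
time_s: 29.45
eef_pos: [0.4752, -0.1919, 0.1831]
eef_rot: [0.001, 0.996, -0.094, 0.002]
wrist_force: [0.3, -1.2, -0.8]
opening: 0.365
grasp_force: 0.0
```

```bash
python3 -c "
from h import *
s=snap('side','side5'); c=snap('top','top5'); st((144,-18,190))
a=s['frame'][215:275,270:340]; b=c['frame'][185:235,295:350]
cv2.imwrite('pics/v5.png',np.hstack([cv2.resize(a,(400,400),interpolation=2),cv2.resize(b,(400,400),interpolation=2)]))
for n,cc in (('t',c),('s',s)):
  h=cv2.cvtColor(cc['frame'],cv2.COLOR_BGR2HSV); m=cv2.inRange(h,np.array((10,30,100)),np.array((35,255,255)))
  k=np.zeros_like(m); 
  if n=='t': k[195:225,310:345]=m[195:225,310:345]
  else: k[235:262,290:320]=m[235:262,290:320]
  ys,xs=np.nonzero(k); print(n,len(xs)); 
  if len(xs): print(xs.mean(),ys.mean(),tst(onz(cc,xs.mean(),ys.mean(),.050 if n=='t' else .044)),tst(dep(cc,xs.mean(),ys.mean())))
"
```

```text
t 29.55 tester [-203.2   14.   185.8] q [-0.62  0.08  1.81 -0.    1.24  1.14] open 29.9 grip 0.0 F_t [-0.5 -0.3 -1. ] axes [[0.981, -0.192, 0.009], [-0.192, -0.981, 0.005]]
delta tool [  30.9 -347.3   -5.8]
t 54
326.6666666666667 208.85185185185185 [-109.18169021   -2.20844942   50.        ] [-108.8461724    -1.85879353   55.02178765]
s 45
304.0 250.64444444444445 [-113.83371554    0.56921431   44.        ] [-116.22982954    1.12088071   46.47718083]
```

View pics/v5.png

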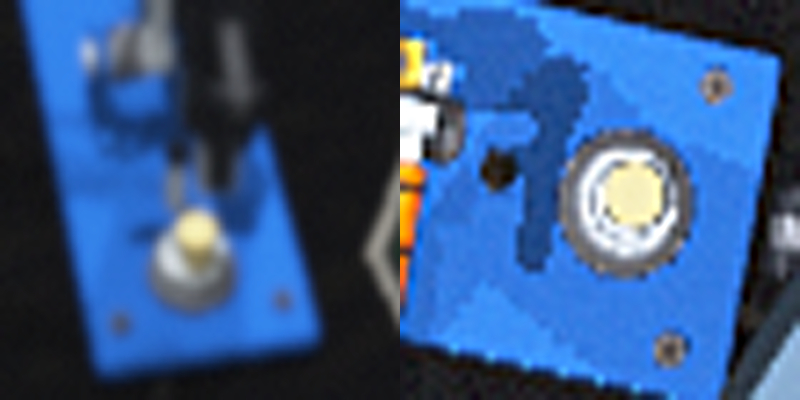

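```bash
python3 -c "
from h import *
c=load('top5'); c0=load('top0')
h=cv2.cvtColor(c['frame'],cv2.COLOR_BGR2HSV); m=cv2.inRange(h,np.array((10,30,100)),np.array((35,255,255)))
def med(c,x0,x1,y0,y1,mm=None):
  return np.round([tst(dep(c,u,v))[2] for v in range(y0,y1) for u in range(x0,x1) if mm is None or mm[v,u]],0)
print('stopper',med(c,320,335,202,216,m)); print('plate',np.median(med(c,332,342,198,202)))
h0=cv2.cvtColor(c0['frame'],cv2.COLOR_BGR2HSV); m0=cv2.inRange(h0,np.array((10,25,120)),np.array((35,255,255)))
print('orig',med(c0,388,397,206,216,m0))
# two-view triangulation of top-centre: stopper blob centre in side at upper part
s=load('side5');h=cv2.cvtColor(s['frame'],cv2.COLOR_BGR2HSV); k=cv2.inRange(h,np.array((10,30,100)),np.array((35,255,255)));ys,xs=np.nonzero(k[235:262,290:320]);print('side blob',xs.min()+290,xs.max()+290,ys.min()+235,ys.max()+235)
def pj(s,t):
    d=rot(s).T@(world(t)/1000-s['xyz']); return [s['fx']*d[0]/d[2]+s['cx'],s['fy']*d[1]/d[2]+s['cy']]
for z in (28,33): 
  t=np.array([-108.8,-2,z]); e=rot(s)[:,1]; 
  print(z,'foot',np.round(pj(s,t),1),'topc',np.round(pj(s,t+[0,0,22]),1),'tope',np.round(pj(s,t+[12,0,22]),1))
"
```

```text
stopper [54. 54. 49. 57. 46. 51. 48. 51. 49. 45. 53. 47. 49. 49. 52. 55. 59. 49.
 56. 50. 51. 51. 53. 43. 54. 51. 46. 52. 55. 55. 39. 44. 50. 51. 55. 52.
 53. 52. 52. 50. 51. 50. 49. 47. 58. 50. 53. 29. 41. 52. 49. 47. 48. 29.]
plate 19.0
orig [25. 15. 24. 23. 21. 24. 22. 23. 26. 23. 23. 19. 19. 20. 22.  8. 21. 28.
 22. 19. 18. 23. 10. 25. 26. 23. 20. 17. 23. 19. 18. 18. 22. 29. 19. 15.
 19. 16. 19. 21. 20. -2. 16. 21.  1. -3. -3.]
side blob 301 307 247 255
28 foot [304.3 252.9] topc [304.5 248.2] tope [303.8 245.7]
33 foot [304.4 251.8] topc [304.5 247.1] tope [303.8 244.6]
```

The stopper stands upright in the cup (top height ≈51 mm, expected 50). Next: over the catch to the red pad.

Emit:
{"name": "jog_arm", "arguments": {
  "series": [
    [[0,0,-40,0,0,0,10],[0,0,-35,0,0,0,0],[4,-43,0,0,0,0,0],[4,-43,0,0,0,0,0],[4,-43,0,0,0,0,0],[4,-43,0,0,0,0,0],[4,-43,0,0,0,0,0],[4,-43,0,0,0,0,0],[4,-43,0,0,0,0,0],[4,-43,0,0,0,0,0]]
  ]
}}

```text
time_s: 30.55
eef_pos: [0.5701, 0.1436, 0.2546]
eef_rot: [-0.0, 0.996, -0.095, -0.0]
wrist_force: [-0.6, -0.5, -0.8]
opening: -0.002
grasp_force: 0.0
```

```bash
python3 -c "
from h import *
ctrl.camera('top');ctrl.camera('top')
st((144.5,-18,172))"
```

```text
t 30.65 tester [150.7 -14.6 254.4] q [0.05 0.19 1.55 0.   1.4  1.8 ] open 0.2 grip 0.0 F_t [-0.7  0.2 -0.2] axes [[0.983, -0.184, -0.001], [-0.184, -0.983, -0.002]]
delta tool [ 3.4  6.4 82.4]
```

Emit:
{"name": "jog_arm", "arguments": {
  "series": [
    [[3.4,6.4,0,0,0,0,0],[0,0,20,0,0,0,0],[0,0,20,0,0,0,0],[0,0,20,0,0,0,0],[0,0,12,0,0,0,0],[0,0,6,0,0,0,0],[0,0,3,0,0,0,0],[0,0,0,0,0,0,0],[0,0,0,0,0,0,0],[0,0,0,0,0,0,0]]
  ]
}}

```text
time_s: 31.65
eef_pos: [0.5731, 0.1343, 0.1748]
eef_rot: [-0.0, 0.995, -0.095, 0.001]
wrist_force: [0.3, -0.3, 0.2]
opening: 0.002
grasp_force: 0.0
```

```bash
cat >> h.py <<'E'
def cock(n):
    s=snap('top',n); h=cv2.cvtColor(s['frame'],cv2.COLOR_BGR2HSV); m=cv2.inRange(h,np.array((5,150,120)),np.array((22,255,255))); k=np.zeros_like(m); k[180:245,270:345]=m[180:245,270:345]
    ys,xs=np.nonzero(k); print('orange',len(xs),xs.mean().round(1),ys.mean().round(1),'(cocked ~ see first, down 334.5,225.9)')
E
python3 -c "
from h import *
cock('top6')
st((144.5,-18,167))"
```

```text
orange 101 293.6 213.3 (cocked ~ see first, down 334.5,225.9)
t 31.7 tester [139.2 -19.7 174.7] q [ 0.03  0.26  1.63 -0.    1.25  1.79] open 0.1 grip 0.0 F_t [ 0.3 -0.1 -1. ] axes [[0.982, -0.189, 0.001], [-0.189, -0.982, -0.0]]
delta tool [-1.7 -5.3  7.7]
```

Emit:
{"name": "jog_arm", "arguments": {
  "series": [
    [[-1.7,-5,0,0,0,0,0],[0,0,3,0,0,0,0],[0,0,3,0,0,0,0],[0,0,2,0,0,0,0],[0,0,1,0,0,0,0],[0,0,1,0,0,0,0],[0,0,1,0,0,0,0],[0,0,1,0,0,0,0],[0,0,0,0,0,0,0],[0,0,0,0,0,0,0]]
  ]
}}

```text
time_s: 32.7
eef_pos: [0.5721, 0.1406, 0.164]
eef_rot: [-0.001, 0.996, -0.095, 0.001]
wrist_force: [-5.3, 3.2, 13.6]
opening: -0.001
grasp_force: 6.8
```

```bash
python3 -c "
from h import *
cock('top7')
st((144.5,-18,167))"
```

```text
orange 103 293.7 212.4 (cocked ~ see first, down 334.5,225.9)
t 32.75 tester [145.3 -17.6 164. ] q [0.04 0.28 1.63 0.   1.23 1.8 ] open 0.4 grip 6.8 F_t [ 2.4  6.8 13.1] axes [[0.982, -0.189, 0.001], [-0.189, -0.982, -0.002]]
delta tool [ 0.4  0.7 -3. ]
```

Emit:
{"name": "jog_arm", "arguments": {
  "series": [
    [[0,0,1,0,0,0,0],[0,0,1,0,0,0,0],[0,0,0.5,0,0,0,0],[0,0,0,0,0,0,0],[0,0,0,0,0,0,0],[0,0,0,0,0,0,0],[0,0,0,0,0,0,0],[0,0,0,0,0,0,0],[0,0,0,0,0,0,0],[0,0,0,0,0,0,0]]
  ]
}}

```text
time_s: 33.75
eef_pos: [0.5725, 0.141, 0.1606]
eef_rot: [-0.001, 0.995, -0.095, 0.001]
wrist_force: [-1.0, 4.5, 6.2]
opening: -0.0
grasp_force: 3.5
```

```bash
python3 -c "
from h import *
cock('top8')
st((144.5,-18,167))"
```

```text
orange 95 322.5 216.4 (cocked ~ see first, down 334.5,225.9)
t 33.8 tester [145.7 -17.9 160.6] q [0.04 0.28 1.63 0.   1.22 1.8 ] open -0.1 grip 3.5 F_t [6.  2.  6.3] axes [[0.982, -0.189, 0.002], [-0.189, -0.982, -0.003]]
delta tool [ 0.1  1.2 -6.4]
```

Emit:
{"name": "jog_arm", "arguments": {
  "series": [
    [[0,0,-2,0,0,0,0],[0,0,-3,0,0,0,0],[0,0,-4,0,0,0,0],[0,0,-6,0,0,0,0],[0,0,-10,0,0,0,0],[0,0,-20,0,0,0,0],[0,0,-25,0,0,0,0],[-20,-20,-20,0,0,0,0],[-30,-20,0,0,0,0,0],[-30,0,0,0,0,0,0]]
  ]
}}

```text
time_s: 34.8
eef_pos: [0.5008, 0.1955, 0.2508]
eef_rot: [-0.001, 0.996, -0.095, 0.001]
wrist_force: [-0.5, -0.1, -0.6]
opening: 0.0
grasp_force: 0.0
```

```bash
python3 -c "
from h import *
cock('top9'); s=snap('side','side9'); st(); c=load('top9')
a=s['frame'][165:275,260:340]; b=c['frame'][155:260,220:430]
cv2.imwrite('pics/v6.png',np.hstack([cv2.resize(a,(240,330),interpolation=2),cv2.resize(b,(550,330),interpolation=2)]))"
```

```text
orange 88 322.6 217.2 (cocked ~ see first, down 334.5,225.9)
t 34.9 tester [184.8  65.5 249.8] q [0.15 0.08 1.69 0.   1.38 1.91] open -0.3 grip 0.0 F_t [-0.5  0.2 -0.7] axes [[0.982, -0.187, -0.001], [-0.187, -0.982, -0.0]]
```

View pics/v6.png

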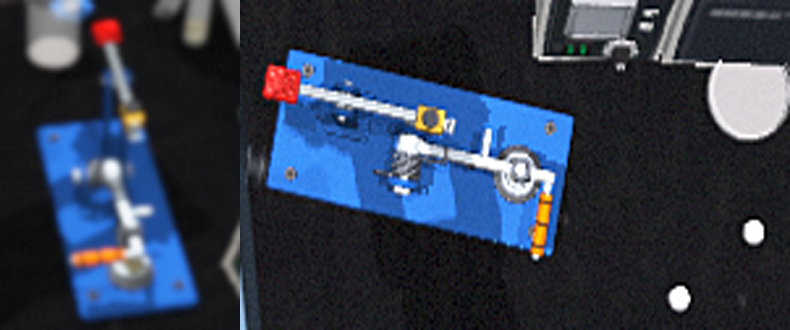

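The arm is down, with the hammer over the cup (right view ~(520,170)) and the red pad back up. I'll check the handle height (about 77 mm expected at 0.1 rad).

```bash
python3 -c "
from h import *
def hz(n,b):
    c=load(n); h=cv2.cvtColor(c['frame'],cv2.COLOR_BGR2HSV); m=cv2.inRange(h,np.array((5,120,120)),np.array((22,255,255)))
    x0,x1,y0,y1=b; k=np.zeros_like(m); k[y0:y1,x0:x1]=m[y0:y1,x0:x1]; k=cv2.erode(k,np.ones((2,2),np.uint8)) if 'top' in n else k
    ys,xs=np.nonzero(k); d=np.array([tst(dep(c,u,v)) for u,v in zip(xs,ys)]); print(n,len(xs),xs.mean().round(1),ys.mean().round(1),np.median(d,0).round(1)); return c,xs.mean(),ys.mean()
hz('top0',(325,345,212,242)); a=hz('top9',(322,345,212,242)); b=hz('side9',(283,304,245,256)); b0=hz('side0',(280,330,230,270))
for z in (.062,.077): print(z,'top',tst(onz(*a,z)).round(1),'side',tst(onz(*b,z)).round(1))
# tan anywhere on the worktop?
c=load('top9'); h=cv2.cvtColor(c['frame'],cv2.COLOR_BGR2HSV); m=cv2.inRange(h,np.array((18,30,130)),np.array((35,150,255))); n,l,s,ce=cv2.connectedComponentsWithStats(m); print([(s[i,4],ce[i].round(0).tolist()) for i in range(1,n) if s[i,4]>6 and 160<ce[i][1]<270])
s9=load('side9')['frame']; print('pad',[(lambda q:(q[1].mean().round(1),q[0].mean().round(1)))(np.nonzero(cv2.inRange(cv2.cvtColor(load(f)['frame'],cv2.COLOR_BGR2HSV)[165:190,285:308],np.array((0,150,100)),np.array((8,255,255))))) for f in ('side0','side9')])
st()"
```

```text
top0 14 335.1 226.0 [-139.9   37.9   68.6]
top9 17 334.9 226.5 [-136.2   39.4   83.3]
side9 60 292.8 250.1 [-141.7   42.8   79.9]
side0 28 296.7 253.4 [-144.1   29.8   65. ]
0.062 top [-140.2   42.1   62. ] side [-122.5   40.    62. ]
0.077 top [-138.9   42.7   77. ] side [-137.2   42.9   77. ]
[(np.int32(7), [297.0, 193.0])]
pad [(np.float64(10.1), np.float64(9.9)), (np.float64(9.9), np.float64(9.9))]
t 34.9 tester [184.8  65.5 249.8] q [0.15 0.08 1.69 0.   1.38 1.91] open -0.3 grip 0.0 F_t [-0.5  0.2 -0.7] axes [[0.982, -0.187, -0.001], [-0.187, -0.982, -0.0]]
```

The handle is at 77 mm in both views, so the hammer is resting on the seated stopper at about 0.1 rad. The trigger pad is back where it started and the robot is clear.

```bash
python3 -c "
from h import *
print(ctrl.hand_in())"
```

```text
the job is handed in; nothing more can be done
None
```

The job is handed in at about 35 s: the arm was cocked on its catch, the stopper seated upright in the cup and struck, the hammer now rests on it and the trigger is back at rest; while feeling for the catch I met the buffer once, at about 17 N total pull.

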